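# Pry open a board case and centre the board on the inspection stage

## Robot

A 6-joint arm with a two-finger parallel gripper is mounted at the origin on the work surface. World frame = base frame: x ahead of the robot, y to its left, z up, the work surface at z = 0. Lengths are in mm, angles in rad, forces in N, time in s.
With the tool pointing down it reaches from about 425 to 1125 mm from the base axis. Payload 14.9 kg.
Tool frame: the origin (TCP) lies on the centre line of the jaws, within the pads' length; the fingertips stand 25 mm ahead of it and the grasp point (between the pads) lies 6 mm ahead of it; z points along the fingers, y is the line along which they close (so a half turn about z gives the same grasp; the last joint's range is limited). The gripper opens to 91 mm and grips with 3 to 60 N. Pads are 32 mm wide; open, the fingers measure 118 mm over their backs; the gripper's body (76 mm by 178 mm) begins 60 mm behind the grasp point.
Start: joints at [1.206, 0.379, 1.734, -0, 1.028, -0.033], TCP at [228.029, 661.831, 238.932] pointing down, gripper open.
Joint ranges: [-2.77, 2.77], [-0.74, 2.19], [0, 2.66], [-1.06, 4.2], [0.31, 2.87], [-3.08, 3.08]. Speed limits (rad/s): [1.89, 1.89, 2.39, 3.14, 3.14, 3.14].

## Interface

Orientations are given as a 3x3 rotation matrix whose columns are the frame's x, y, z axes.
In Python, from workcell import arm, ik, grab_frame, camera_model, workorder, telemetry gives the robot as it stands. Calls block until the motion is done:
- arm.move_pose(position, orientation): joint-space move of the TCP to a pose.
- arm.movel(position, rot=None, feed=150, until_force=None): straight line of the TCP; rot=None keeps the orientation; feed is the mean speed in mm/s. With until_force (N) it stops when the force on the tool has changed by that much, and returns True; else False.
- arm.move_joints(angles): joint-space move.
- arm.command_gripper(opening, effort=None): opening from 0.0 (shut) to 1.0 (fully open); effort is the grip in N (None keeps the last); returns when the fingers have stopped.
- arm.pause(seconds).
- ik(position, orientation): joint angles nearest the present ones, or None.
- grab_frame(name): name is "scene" or "top" or "wrist"; returns the picture (420x560x3 uint8, red, green, blue); there is no depth.
- camera_model(name): a dict with "K" (3x3 intrinsics, pixels), "pose" (4x4, takes a point from camera to world coordinates). Camera axes: x right, y down, z forward; pixel columns grow to the right and rows downward; lengths in mm; the calibration is good to about 2 mm. A picture is of the moment at which its call begins: read the wrist's pose just before it. camera_model takes no time and is no camera call; for the wrist camera it gives the pose at the moment of the call.
A pose or a line that the arm cannot do raises arm.IKError and nothing moves.
- workorder.finish_job(): hands the job in; it is judged then, once.
Readings, each from a call of its own:
- telemetry.read_clock(): time.
- telemetry.read_qpos(): joint angles.
- telemetry.read_dq(): joint speeds.
- telemetry.read_tau(): joint torques, N m.
- telemetry.read_eef_pos(): TCP position.
- telemetry.read_ee_rot(): TCP orientation.
- telemetry.read_force(): force on the tool from outside, world axes, zero at the start.
- telemetry.read_wrist_torque(): the same for the moment, N m.
- telemetry.read_gripper_width(): opening from 0.0 (shut) to 1.0 (fully open).
- telemetry.read_grasp_force(): force on a finger pad.
Only numpy, scipy, OpenCV 4.12 (cv2) and the standard library are available. Lean on these libraries where they do the work, as an engineer would, in place of code of your own. Each camera call takes 0.05 s, during which the arm holds its last target. There are 200 camera calls.

## Task

Lever up the clear hinged lid of the board case with the blade of the yellow pry tool, keeping the gripper itself off the case until the lid is halfway to upright; leave the lid open, leaning back past upright, and lay the tool down on the bench top. Then take the green circuit board out of the case and set it down, not drop it, flat on the aluminium stage plate, centred between the four black stops and square to them with even gaps. Leave the other things where they are.

Things in the scene. Friction and masses are not known exactly. Their poses are not given: they have to be found in the camera images.
- case: fixed black shallow case under a lid: 110 (x) x 140 (y) mm, rim 28 mm high, walls and floor 4 mm. Origin: centre of its underside; +x points from lip side to hinge side, z up. On the lip side (-x) a flange sticks out 12 mm over the full 140 mm, its top at 20 mm; the lid's lip above it has its underside at 28.5 mm: a slot 8.5 mm high, 12 mm deep, for the blade
- lid (a joint): angle of the lid's hinge: 0 shut, 1.57 upright, at most 2.7 (leaning far back). Clear plate 122 (hinge to lip edge) x 140 x 5 mm, 60 g, orange stripe along its lip, no handle; overhangs the case's lip side by 12 mm. The hinge is stiff: the lid stays at any angle it is left
- lid_hinge (a point): point on the lid's hinge line, mid-length: 55 mm along the case's +x from its centre and 30 mm up. The hinge line runs along the case's y; axes as the case's
- lid_lip (a point): middle of the lid's lip edge, on its underside, 122 mm from the hinge line; moves with the lid
- board: green circuit board 56 (x) x 40 (y) x 3 mm with a steel can 36 (x) x 26 (y) mm centred on it, standing from 3 to 15 mm high: grasp it by the can, across its y. 35 g. Starts lying on the case's floor. Origin: centre of the board's underside, z up
- pry_tool: pry tool lying on the bench: yellow handle 100 (x) x 16 (y) x 18 (z) mm with a flat steel blade 14 mm wide and 3 mm thick pointing along +x, 60 g. Origin: centre of the handle's underside; the blade lies 9 mm above this level, from the handle's end at x = 50 mm to the tip at x = 110 mm
- pry_tip (a point): tip of the blade: x = 110 mm, z = 9 mm in the tool's frame
- stage: fixed aluminium stage plate 150 (x) x 140 (y) x 12 mm. Four black stops 5 mm high stand on it: inner faces at x = +-36 mm and y = +-28 mm from the centre, so the board's long side goes along the stage's x with 8 mm gaps all round; a red cross marks the centre. Origin: centre of its underside
- stage_centre (a point): centre of the stage plate's top face, between the stops (12 mm above the bench); axes as the stage's
- spare_board: blue circuit board with a brass-coloured can, 56 x 40 x 15 mm, loose bystander; origin under its centre
- flux: white bottle with a blue cap, 48 mm across, 110 mm high, loose bystander; origin under its centre
Things that resemble listed ones, but are neither listed nor needed, are in the scene too. Leave any brown look-alike of the case alone. There is more than one size of the pry_tool; the one meant has the size given above.

How it is judged (in metres and radians):
On the way:
1. the pry tool, touching the case or its lid, has raised the lid past 0.6 rad (value of joint lid above 0.6 rad and contact force between pry_tool and case above 0.1 N), for 0.05 s.
At the end, for the whole second after the job is handed in: The green board lies flat on the stage plate, its centre within 5 mm of the stage centre and its sides within 0.12 rad of square with the plate (either way round), at rest; the lid stands open past 1.65 rad; the pry tool lies at rest on the bench top, not on or against the case or the stage (horizontal distance between board and stage_centre below 0.005 m and z of board in the frame of stage_centre between -0.003 and 0.003 m and angle between board's own z axis and vertical below 0.06 rad and angle between the x axis of board and the x axis of stage, either way round below 0.12 rad and linear speed of each of board, pry_tool below 0.02 m/s and value of joint lid above 1.65 rad and height (world z) of pry_tip below 0.03 m and height (world z) of pry_tool below 0.022 m and contact force between pry_tool and case below 0.05 N and contact force between pry_tool and stage below 0.05 N); the robot touches nothing.
It fails at once if the gripper or arm touches the case or its lid before the lid is 0.6 rad open (value of joint lid below 0.6 rad and contact force between any of the fingers, the arm and case above 1 N).
It fails at once if the board is let go more than 20 mm above the stage plate (horizontal distance between board and stage_centre below 0.06 m and z of board in the frame of stage_centre above 0.02 m and contact force between the fingers and board below 0.02 N).
It fails at once if another loose thing on the bench is moved more than 30 mm (distance of any of spare_board, flux from where it was at the start of the episode above 0.03 m).
It also fails if it takes over 61 s, if anything falls off the work surface, if the arm or the gripper's body presses on something with over 40 N, if the wrist force passes 120 N, or if a joint passes its speed limit or range.

## Working session

There is one attempt and no reset: what is moved stays moved. The work goes in short steps, each a Python script; the robot and the scene stay as the last script left them, time stands still between calls to the robot, and variables do not carry over. Pictures are saved under pics/ and viewed, at most 11 in all, crops included, and the job is handed in when it is done.

```bash
mkdir -p pics; ls; python3 - <<'E'
from workcell import *
import cv2,numpy as np
np.set_printoptions(precision=4,suppress=True)
for n in ["top","scene"]:
    cv2.imwrite(f"pics/{n}0.png",cv2.resize(grab_frame(n)[:,:,::-1],(800,600),interpolation=cv2.INTER_CUBIC))
    m=camera_model(n);print(n,m["K"],m["pose"])
print(camera_model("wrist")["pose"],telemetry.read_ee_rot(),telemetry.read_clock())
E
```

```text
pics
top [[413.0964   0.     277.8349]
 [  0.     413.0964 211.5678]
 [  0.       0.       1.    ]] [[ -0.0157  -0.9936   0.1115 481.9542]
 [ -0.9999   0.0154  -0.0029  38.9625]
 [  0.0012  -0.1115  -0.9938 983.7707]
 [  0.       0.       0.       1.    ]]
scene [[522.7886   0.     289.0351]
 [  0.     522.7886 206.1541]
 [  0.       0.       1.    ]] [[   0.1701    0.5098   -0.8433 1603.9424]
 [   0.9854   -0.0882    0.1454 -136.6333]
 [  -0.0003   -0.8558   -0.5173  686.9885]
 [   0.        0.        0.        1.    ]]
[[  0.3267   0.9077   0.2632 154.0526]
 [  0.9451  -0.3135  -0.0921 687.231 ]
 [ -0.0011   0.2788  -0.9603 384.6333]
 [  0.       0.       0.       1.    ]] [[-0.9454  0.3258 -0.0003]
 [ 0.3258  0.9454 -0.0009]
 [ 0.     -0.0009 -1.    ]] 0.1
```

View pics/top0.png

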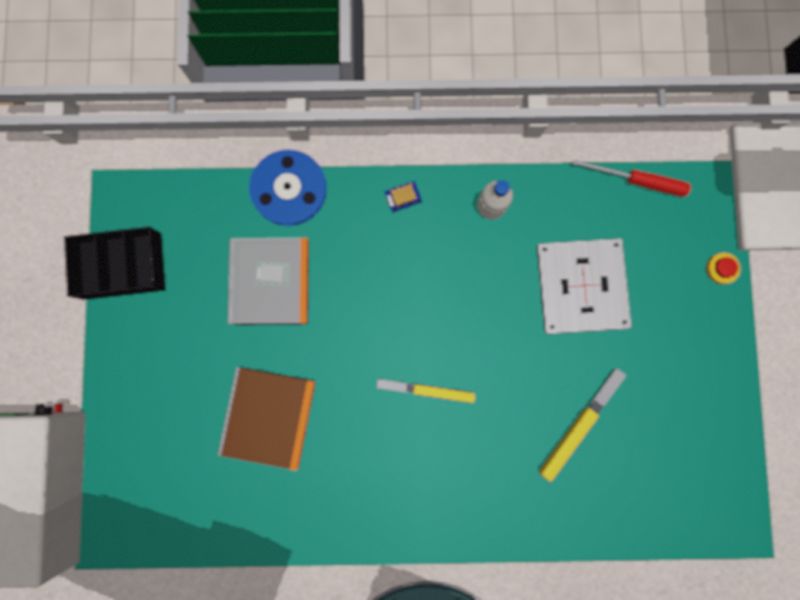

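View pics/scene0.png

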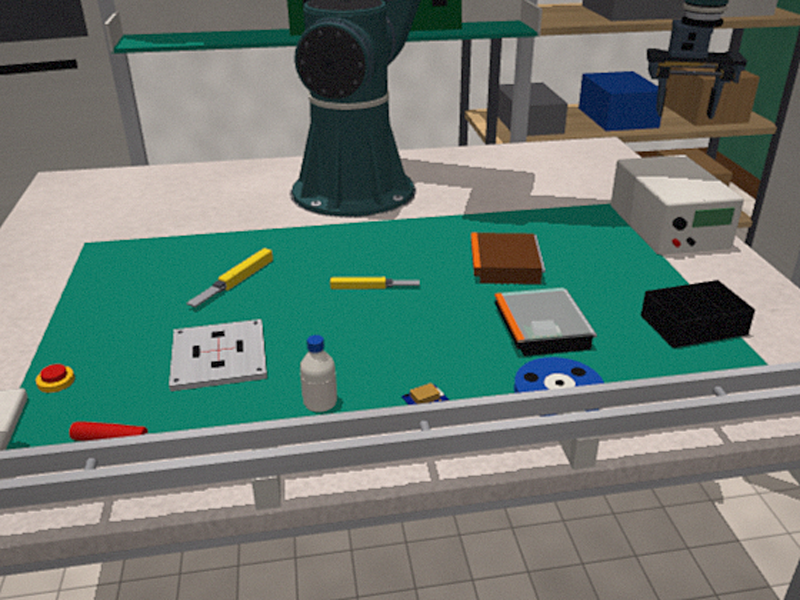

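The top view shows the clear-lidded case at about (268,281) with its orange lip to the right at x≈304. The brown look-alike is at (267,420). There are two yellow tools, at (426,391) and (583,425), and the stage is at (585,286). The spare board is at (403,196) and the flux at (495,199). The scene view agrees with this.

```bash
cat > h.py <<'E'
from workcell import *
import cv2,numpy as np
np.set_printoptions(precision=3,suppress=True)
def p2w(uv,z,cam="top",m=None):
    m=m or camera_model(cam);K,T=m["K"],m["pose"]
    d=np.linalg.solve(K,np.column_stack([np.atleast_2d(uv).astype(float),np.ones(len(np.atleast_2d(uv)))]).T)
    d=(T[:3,:3]@d).T;o=T[:3,3]
    return o+d*((z-o[2])/d[:,2])[:,None]
def w2p(P,cam="top",m=None):
    m=m or camera_model(cam);T=m["pose"]
    c=(np.atleast_2d(P)-T[:3,3])@T[:3,:3];q=c@m["K"].T
    return q[:,:2]/q[:,2:]
def rect(mask,z,cam="top",m=None,minarea=40):
    "min-area rects of blobs, in world plane z: centre, sides, angle of long side"
    out=[]
    for c in cv2.findContours(mask.astype(np.uint8),cv2.RETR_EXTERNAL,cv2.CHAIN_APPROX_NONE)[0]:
        if cv2.contourArea(c)<minarea: continue
        w=p2w(c[:,0],z,cam,m)[:,:2].astype(np.float32)
        (cx,cy),s,a=cv2.minAreaRect(w)
        if s[0]<s[1]: a+=90
        out.append((cx,cy,max(s),min(s),(a+90)%180-90))
    return out
def R(yaw):  # tool down, tool y axis (closing line) at yaw
    y=np.array([np.cos(yaw),np.sin(yaw),0]);z=np.array([0,0,-1.]);return np.column_stack([np.cross(y,z),y,z])
E
python3 - <<'E'
from h import *
im=grab_frame("top");hsv=cv2.cvtColor(im,cv2.COLOR_RGB2HSV);H,S,V=[hsv[:,:,i].astype(int) for i in range(3)]
print("yellow",np.array(rect((H>22)&(H<34)&(S>130)&(V>90),12)))
print("orange",np.array(rect((H>5)&(H<20)&(S>200)&(V>150),33)))
st=(S<50)&(V>110);st[:150]=0;st[:,360:]&=True;
print("grey",np.array(rect(st,12)))
red=((H<8)|(H>172))&(S>60)&(V>120);red[:,:380]=0;red[:,440:]=0;red[:150]=0
print("red",np.array(rect(red,12,minarea=5)))
def w(l,z): return p2w(np.array(l)*.7,z)[:,:2]
print("stage corners",w([[538,243],[622,239],[631,327],[546,333]],12))
print("small tool tip/end",w([[377,384],[411,388],[475,398]],10))
print("big tip/end",w([[621,373],[597,405],[546,477]],10))
print("case lid",w([[231,238],[309,238],[308,325],[228,324]],33),"can",w([[271,273]],18))
cv2.imwrite("pics/crop.png",np.hstack([cv2.resize(im[155:240,150:225,::-1],None,fx=5.2,fy=5.2,interpolation=cv2.INTER_CUBIC),cv2.resize(im[160:245,370:448,::-1],None,fx=5.2,fy=5.2,interpolation=cv2.INTER_CUBIC)]))
E
```

```text
yellow [[ 358.127 -237.256  132.654   23.303  -38.731]
 [ 441.431  -37.565   96.907   14.343   81.052]
 [ 639.919 -505.471   49.065   46.562   12.599]]
orange []
grey [[ 454.558   42.009   58.706   14.317   82.036]
 [ 446.426 -307.337   65.642   20.438  -38.72 ]
 [ 418.934  312.291  141.802    5.302  -11.299]
 [ 614.844 -274.206  152.109  143.403    2.791]
 [ 632.236  256.916  144.119  117.779   -0.893]
 [ 431.674   21.57  1320.588  617.416   89.077]
 [ 585.576  626.69   329.766  150.243    0.066]]
red []
stage corners [[ 687.217 -201.969]
 [ 691.87  -343.232]
 [ 543.863 -349.476]
 [ 536.154 -208.763]]
small tool tip/end [[457.208  70.741]
 [449.86   15.277]
 [432.073 -88.8  ]]
big tip/end [[ 468.79  -329.353]
 [ 417.678 -287.233]
 [ 304.817 -199.117]]
case lid [[698.895 306.666]
 [696.924 178.729]
 [553.888 180.21 ]
 [557.518 309.291]] can [[642.247 243.773]]
```

View pics/crop.png

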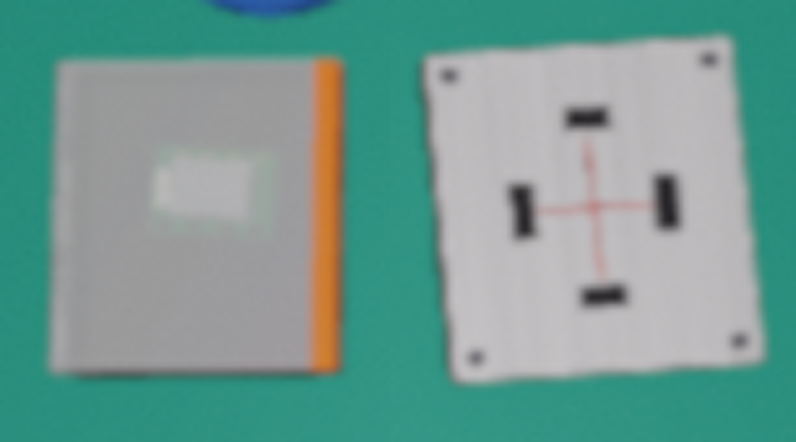

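Target tool is the smaller one: its handle measures 97×14 and its overall length about 162 mm. The crop shows the orange lip of the case facing −y, the green board seen through the lid with its long side along world y, and the stage with its 150 mm side along world x, yawed about +2.5°. Next I'll take close wrist views of all three before grasping.

```bash
python3 - <<'E'
from h import *
import pickle
D={}
for n,p,yaw in [("case",[626,240,200],0),("stage",[614,-272,200],0.045),("tool",[443,-25,170],-0.155)]:
    arm.move_pose(p,R(yaw)); m=camera_model("wrist"); D[n]=(grab_frame("wrist"),m)
    print(n,telemetry.read_qpos(),telemetry.read_clock(),telemetry.read_eef_pos())
print(m["K"])
pickle.dump(D,open("D.pkl","wb"))
cv2.imwrite("pics/tri.png",np.vstack([np.hstack([cv2.resize(D[a][0],(400,300),interpolation=cv2.INTER_AREA)[:,:,::-1] for a in r]) for r in (("case","stage"),("tool","tool"))]))
im,m=D["tool"];hsv=cv2.cvtColor(im,cv2.COLOR_RGB2HSV);H,S,V=[hsv[:,:,i].astype(int) for i in range(3)]
print("tool",np.array(rect((H>20)&(H<36)&(S>130)&(V>80),18,"wrist",m,200)))
im,m=D["case"];hsv=cv2.cvtColor(im,cv2.COLOR_RGB2HSV);H,S,V=[hsv[:,:,i].astype(int) for i in range(3)]
print("lip",np.array(rect((H>5)&(H<20)&(S>140)&(V>120),33.5,"wrist",m,200)))
im,m=D["stage"];g=im.max(2)
print("stops",np.array(rect(g<70,17,"wrist",m,30)))
hsv=cv2.cvtColor(im,cv2.COLOR_RGB2HSV)
print("plate",np.array(rect((hsv[:,:,1]<60)&(hsv[:,:,2]>110),12,"wrist",m,2000)))
E
```

```text
case [0.333 0.379 1.815 0.    0.948 0.331] 2.2833 [625.736 240.832 200.049]
stage [-0.45   0.381  1.813  0.     0.948 -0.496] 4.1917 [ 614.364 -271.094  200.003]
tool [-0.11   0.078  2.271 -0.     0.792  0.045] 5.4 [444.197 -25.556 170.409]
[[353.914   0.    280.387]
 [  0.    353.914 210.577]
 [  0.      0.      1.   ]]
tool [[ 329.671 -188.327   48.049   20.684   -9.002]
 [ 550.299 -218.412  301.259   27.824   -9.001]
 [ 614.323 -164.483   70.461   29.253  -85.11 ]
 [ 241.738 -105.8     70.285   29.335   67.272]
 [ 441.097  -35.505   99.121   15.35    80.555]]
lip [[627.797 189.666 139.936  10.998  -0.541]
 [423.431 242.124 122.244 104.045  78.631]]
stops [[ 620.99  -426.139  653.211  230.567    2.563]
 [ 615.748 -306.826   24.683   10.4      2.568]
 [ 655.376 -271.672   19.703   10.429  -87.431]
 [ 573.853 -275.325   19.888   10.133  -86.208]
 [ 420.494 -280.375   21.861   12.124  -79.227]
 [ 612.851 -240.891   25.212    9.33     2.569]
 [ 675.846 -210.881    7.04     6.338  -57.785]
 [ 547.926 -216.872    6.428    6.237    2.57 ]]
plate [[ 614.744 -274.049  149.815  138.436    2.57 ]
 [ 849.33  -216.046  242.248   99.135  -87.433]
 [ 769.26  -126.324   68.612   59.693   50.884]]
```

View pics/tri.png

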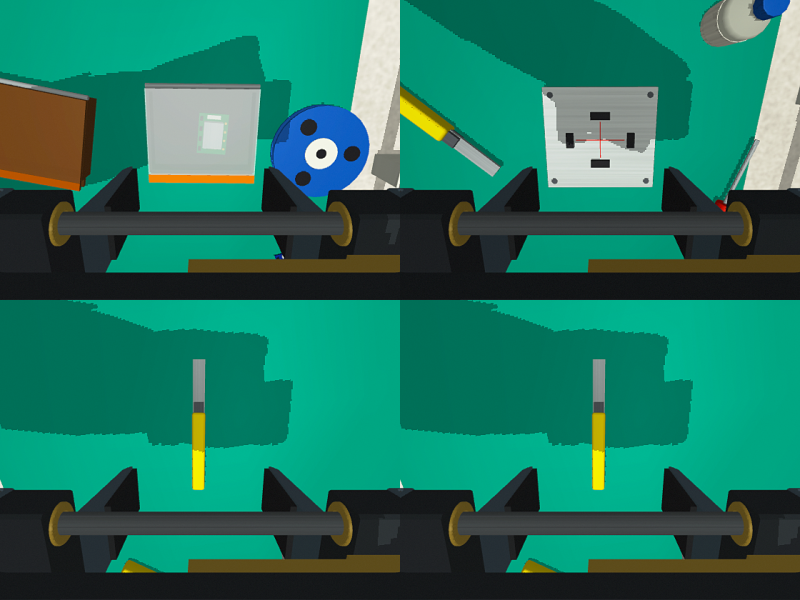

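The wrist views agree with the given sizes: handle 99×15 at (441.1,−35.5), yaw 80.6°; lip stripe 140×11 centred at (627.8,189.7); plate 150×138 at (614.7,−274.0), yaw 2.57°. I'll grasp the tool now and bring the tip up in front of the slot.

```bash
python3 - <<'E'
from h import *
a=np.radians(80.56);g=np.array([441.1,-35.5])+20*np.array([np.cos(a),np.sin(a)])
Rg=R(a-np.pi/2)
arm.move_pose([*g,80],Rg); arm.movel([*g,27],feed=80)
arm.command_gripper(0.0,50)
print("w",telemetry.read_gripper_width()*91,telemetry.read_grasp_force(),telemetry.read_eef_pos())
arm.movel([*g,75],feed=120)
arm.move_pose([628,75,75],R(-0.0094))
arm.movel([628,75,42.3],feed=80); arm.pause(0.3)
print(telemetry.read_eef_pos(),telemetry.read_force(),telemetry.read_clock())
w=grab_frame("wrist");s=grab_frame("scene");m=camera_model("wrist")
print("blade tip expected px",w2p([628+.85,165,25.8],"wrist",m), "scene", w2p([628,165,24],"scene"))
cv2.imwrite("pics/pre.png",np.hstack([cv2.resize(w,(400,300))[:,:,::-1],cv2.resize(s[180:255,270:370],(400,300),interpolation=cv2.INTER_CUBIC)[:,:,::-1]]))
E
```

```text
w 15.791880179406713 49.99707341194153 [444.365 -15.769  26.992]
[628.21   75.053  42.655] [-0.07   0.45  -0.684] 10.0333
blade tip expected px [[278.352  81.018]] scene [[345.812 224.85 ]]
```

View pics/pre.png

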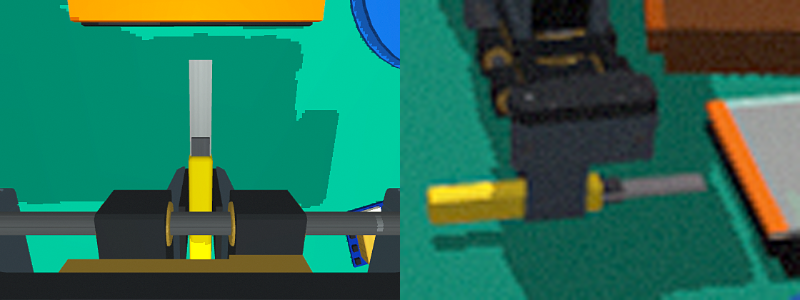

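The wrist view shows the blade tip at native pixel (280,84), against an expected (278,81). It is straight and in front of the lip, whose edge is at row ~30. In the scene view the tool sits level, held in the jaws. I'll insert now, feeling for the case wall.

```bash
python3 - <<'E'
from h import *
m=camera_model("wrist");print("lip edge y",p2w([[280,30]],33.5,"wrist",m),p2w([[280,34]],28.5,"wrist",m),"tip",p2w([[280,84]],25.8,"wrist",m))
arm.movel([628,92,42.3],feed=60)
print(arm.movel([628.3,122,42.3],feed=25,until_force=4),telemetry.read_eef_pos(),telemetry.read_force(),telemetry.read_clock())
w=grab_frame("wrist");s=grab_frame("scene")
cv2.imwrite("pics/ins.png",np.hstack([cv2.resize(w,(400,300))[:,:,::-1],cv2.resize(s[180:255,290:390],(400,300),interpolation=cv2.INTER_CUBIC)[:,:,::-1]]))
E
```

```text
lip edge y [[629.768 183.577  33.5  ]] [[629.76 183.04  28.5 ]] tip [[629.552 163.773  25.8  ]]
True [628.141 107.655  42.161] [ 0.475 -5.832  3.049] 11.2833
```

View pics/ins.png

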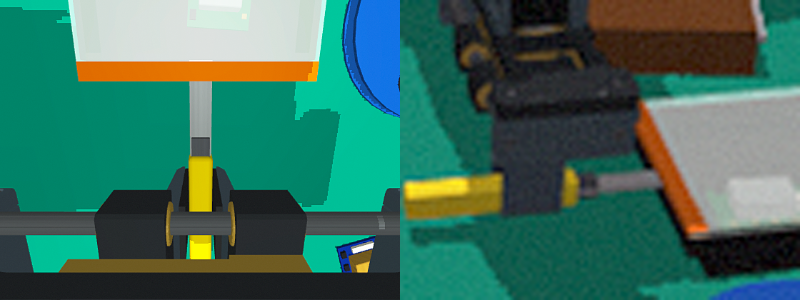

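The tool stopped at TCP y = 107.7, so the tip is at about 197 and has touched the case wall (expected 195–197). The picture shows the tip hidden under the orange lip, with the lip edge at row ~80. I'll back off slightly and lever the lid along the hinge arc.

```bash
cat >> h.py <<'E'
YW=107.65 # TCP y when the tip touches the case wall (hinge is 110 mm further on)
def lever(th,r):
    cx=-r*np.cos(th)-1.5*np.sin(th); cz=30+r*np.sin(th)-1.5*np.cos(th)
    return [628.1,YW+110+cx,cz-1.5*np.sign(np.cos(th))+18]
E
python3 - <<'E'
from h import *
arm.movel([628.1,YW-1.5,42.3],feed=30)
for th in [0.05,0.2,0.4,0.6,0.8,1.0,1.2]:
    arm.movel(lever(th,np.interp(th,[0.2,1.2],[111.5,106])),feed=70)
    print(th,telemetry.read_eef_pos(),telemetry.read_force(),telemetry.read_gripper_width()*91)
print(telemetry.read_clock())
w=grab_frame("wrist");s=grab_frame("scene")
cv2.imwrite("pics/lift.png",np.hstack([cv2.resize(w,(400,300))[:,:,::-1],cv2.resize(s[150:270,270:430],(400,300),interpolation=cv2.INTER_CUBIC)[:,:,::-1]]))
E
```

```text
0.05 [628.402 106.35   51.198] [ 0.504  0.088 -0.92 ] 15.656087630763894
0.2 [628.484 108.203  67.861] [-0.263 -0.438 -1.438] 15.637094432432216
0.4 [628.367 115.608  88.613] [ 0.194  0.849 -0.873] 15.513371129932164
0.6 [628.307 126.876 107.407] [ 0.33  -0.147 -1.069] 15.340764238208193
0.8 [628.297 141.551 123.459] [-0.219  0.166 -1.258] 15.615587685714335
1.0 [628.216 158.948 136.096] [0.192 0.024 0.159] 15.601835096444143
1.2 [628.172 178.278 144.939] [ 0.352  0.369 -0.707] 15.478920909462039
14.5917
```

View pics/lift.png

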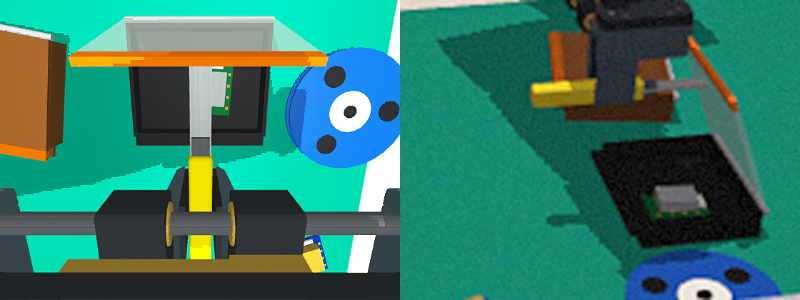

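The picture shows the lid following the blade at about 1.2 rad, with the orange lip raised and the green board visible on the case floor. I'll push it on past upright, lay the tool down where it came from, and look at the board.

```bash
python3 - <<'E'
from h import *
for th in [1.4,1.6,1.8,2.0,2.15,2.3]:
    arm.movel(lever(th,106),feed=80)
print(telemetry.read_eef_pos(),telemetry.read_force())
arm.movel([628,150,140],feed=150)
a=np.radians(80.56);g=np.array([441.1,-35.5])+20*np.array([np.cos(a),np.sin(a)])
Rg=R(a-np.pi/2)
arm.move_pose([*g,60],Rg)
print(arm.movel([*g,26.5],feed=40,until_force=3),telemetry.read_eef_pos())
arm.command_gripper(0.5); arm.movel([*g,90],feed=150)
arm.move_pose([640,235,190],R(-0.0094));arm.pause(.2)
m=camera_model("wrist");w=grab_frame("wrist");s=grab_frame("scene");print(telemetry.read_clock())
hsv=cv2.cvtColor(w,cv2.COLOR_RGB2HSV);H,S,V=[hsv[:,:,i].astype(int) for i in range(3)]
# board can: bright grey within case interior
q=w2p([[642-30,244-40,15],[642+30,244+40,15]],"wrist",m);print(q)
import pickle;pickle.dump((w,m),open("b.pkl","wb"))
cv2.imwrite("pics/open.png",np.hstack([cv2.resize(w,(400,300),interpolation=cv2.INTER_AREA)[:,:,::-1],cv2.resize(s[120:270,230:430],(400,300),interpolation=cv2.INTER_CUBIC)[:,:,::-1]]))
E
```

```text
[627.858 287.476 129.055] [-0.089  0.885 -0.475]
True [444.034 -15.744  26.989]
22.6917
[[251.203 226.524]
 [315.256 140.928]]
```

View pics/open.png

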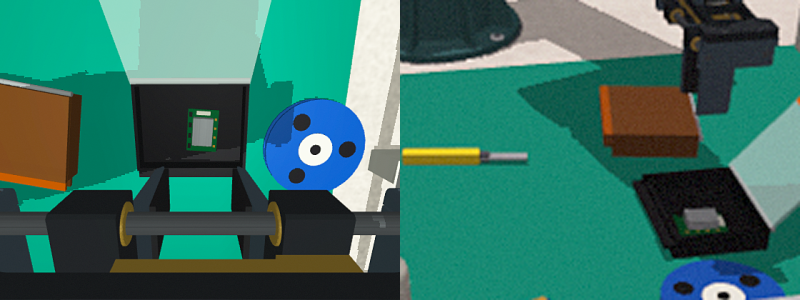

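The wrist view shows the lid far back and the board at about (203,130) in the half-size picture, which is native (284,182). Its long side is nearly along the image vertical (world y). Now for its exact pose.

```bash
python3 - <<'E'
from h import *
import pickle
w,m=pickle.load(open("b.pkl","rb"));hsv=cv2.cvtColor(w,cv2.COLOR_RGB2HSV);H,S,V=[hsv[:,:,i].astype(int) for i in range(3)]
roi=np.zeros(H.shape,bool);roi[140:222,245:330]=1
pcb=roi&(V>70)&(H>0)
can=roi&(S<60)&(V>110)
print("pcb",np.array(rect(pcb,7,"wrist",m,100)));print("can",np.array(rect(can,19,"wrist",m,40)))
cv2.imwrite("pics/b.png",np.hstack([cv2.resize(x[140:222,245:330],None,fx=4,fy=5,interpolation=cv2.INTER_NEAREST) for x in (w[:,:,::-1],cv2.merge([(pcb*255).astype(np.uint8),(can*255).astype(np.uint8),(can*0).astype(np.uint8)]))]))
E
```

```text
pcb [[642.926 244.737  56.174  39.841  85.895]]
can [[642.891 244.865  35.449  25.375  85.934]
 [644.386 269.63   17.387   4.965  -5.401]]
```

View pics/b.png

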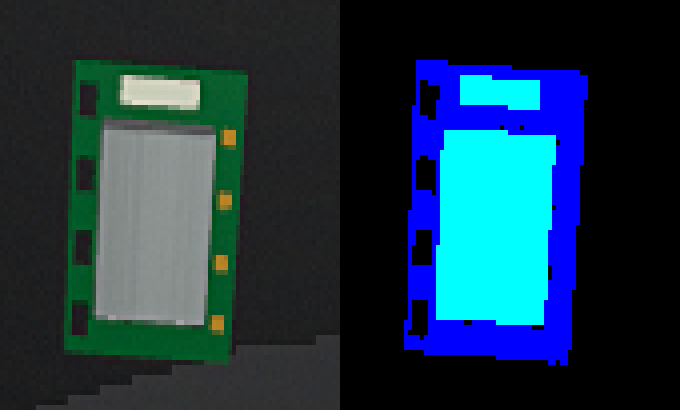

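The PCB (56.2×39.8) and can (35.4×25.4) rectangles agree at (642.9,244.8), yaw 85.9°. I'll grasp by the can and place it, with the fingertips kept above the stop tops.

```bash
python3 - <<'E'
from h import *
b=[642.9,244.8];Rb=R(np.radians(85.93-90))
arm.movel([*b,110],Rb,feed=150);arm.movel([*b,37.5],feed=80)
arm.command_gripper(0.0,20)
z0=telemetry.read_eef_pos()[2];print("w",telemetry.read_gripper_width()*91,telemetry.read_grasp_force(),z0)
arm.movel([*b,60],feed=60);arm.movel([*b,200],feed=200)
s=[614.6,-274.0];Rs=R(np.radians(2.57-90))
print(ik([*s,200],Rs),telemetry.read_gripper_width()*91)
arm.move_pose([*s,200],Rs)
arm.movel([*s,60],feed=150);arm.pause(.2)
print(arm.movel([*s,z0+7.2],feed=15,until_force=2.5),telemetry.read_eef_pos(),telemetry.read_gripper_width()*91,telemetry.read_clock())
w=grab_frame("wrist");cv2.imwrite("pics/placing.png",w[:,:,::-1])
E
```

```text
w 25.355092090359072 20.00062733888626 37.84182201722114
[-0.454  0.383  1.81  -0.     0.949  1.072] 25.673148225628196
True [ 614.489 -273.955   45.845] 25.75788153072261 30.3
```

View pics/placing.png

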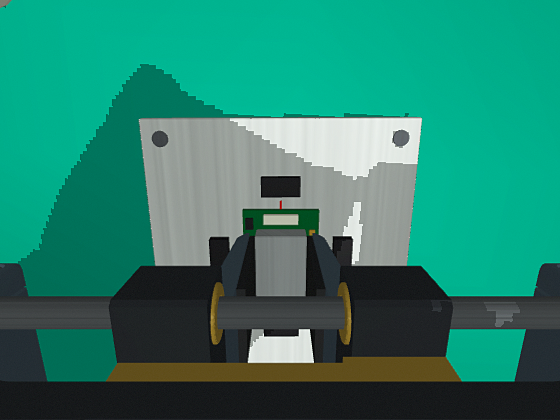

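The board is on the plate between the stops: its front edge is at row ~208 and the front stop at row ~195, with contact at the expected height. I'll release it and check from above.

```bash
python3 - <<'E'
from h import *
s=[614.6,-274.0]
arm.command_gripper(0.37);arm.movel([*s,120],feed=80)
arm.move_pose([614,-272,200],R(0.045));arm.pause(.3)
m=camera_model("wrist");w=grab_frame("wrist");t=grab_frame("top");print(telemetry.read_clock())
hsv=cv2.cvtColor(w,cv2.COLOR_RGB2HSV);H,S,V=[hsv[:,:,i].astype(int) for i in range(3)]
q=w2p([[614,-274,12]],"wrist",m)[0].astype(int);roi=np.zeros(H.shape,bool);roi[q[1]-75:q[1]+75,q[0]-80:q[0]+80]=1
print("plate",np.array(rect(roi&~((H>75)&(S>150)),12,"wrist",m,1500)))
print("stops",np.array(rect(roi&(w.max(2)<60),17,"wrist",m,60)))
print("pcb",np.array(rect(roi&(H>50)&(H<78)&(S>100),15,"wrist",m,100)))
hc=cv2.cvtColor(t,cv2.COLOR_RGB2HSV);H,S,V=[hc[:,:,i].astype(int) for i in range(3)]
print("tool top",np.array(rect((H>22)&(H<34)&(S>130)&(V>90),12)))
c=w[q[1]-75:q[1]+75,q[0]-100:q[0]+100]
cv2.imwrite("pics/fin.png",np.hstack([cv2.resize(c,(400,300),interpolation=cv2.INTER_NEAREST)[:,:,::-1],cv2.resize(t,(400,300),interpolation=cv2.INTER_AREA)[:,:,::-1]]))
E
```

```text
33.5917
plate [[ 614.712 -277.882  150.504  148.002    2.504]]
stops [[ 564.806 -333.399   38.206   36.685    2.504]
 [ 669.001 -328.319   37.731   37.715  -87.496]
 [ 616.225 -306.548   24.664   10.379    2.503]
 [ 655.392 -271.516   19.929    9.604  -85.801]
 [ 573.909 -275.088   19.79     9.994  -86.563]
 [ 612.877 -240.766   24.29     9.311    2.503]]
pcb [[ 615.304 -274.01    55.797   39.574    2.503]]
tool top [[ 358.177 -237.192  132.654   23.137  -38.734]
 [ 441.697  -37.442   97.271   14.359   80.642]]
```

View pics/fin.png

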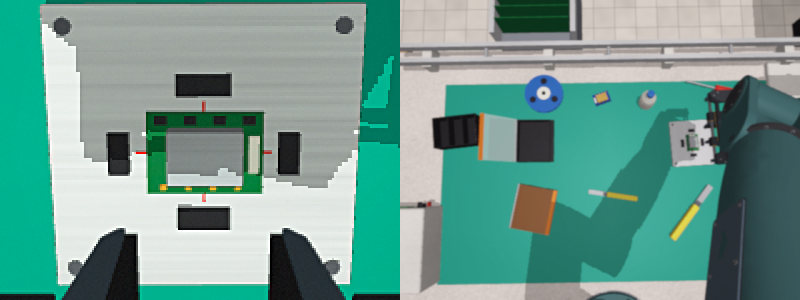

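The board sits centred between the stops (offset under 1 mm, yaw matched within 0.1°). The lid is open far back, the tool lies flat on the bench clear of everything, and the bystanders haven't moved.

```bash
python3 -c "
from workcell import *
print(workorder.finish_job(),telemetry.read_clock())"
```

```text
the job is handed in; nothing more can be done
the job is handed in; nothing more can be done
```

The job is handed in, but no verdict came back: by my own camera check the board is flat on the stage within about 1 mm of centre and square, the lid (levered up with the pry tool) leans back past upright, and the tool lies on the bench clear of the case and stage.

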